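Sort left- and right-hand shelf brackets at the scroll-saw bench

TASK

Sort the four sawn L-shaped shelf brackets into left-hand and right-hand ones: both left-hand ones into the tray whose ledge carries the left-hand pattern, both right-hand ones into the tray with the mirror-image pattern. Set each down gently rather than dropping it, so that in each tray the two lie flat on the floor side by side, cleat up and not on top of each other or on a wall. Leave everything else on the bench, the symmetrical T-shaped bracket too, where it stands.

Things in the scene. Friction and masses are not known exactly. Their poses are not given: they have to be found in the camera images.
- left_a_mid (a point): left-hand pine L bracket, 18 mm thick, flat, cleat up; seen from above, long arm pointing away, its short arm (near end) points left. Point: middle of long arm, 9 mm above underside; x to its free end, z up. Long arm x -55..55, y -13..13 mm; short arm x -55..-29, out to y = +52; round ends r 13; 10 mm fillet in the inner corner. Cleat on long arm: x -26..30, 10 wide, 10 high. 50 to 105 g. Any yaw.
- left_b_mid (a point): left-hand pine L bracket, 18 mm thick, flat, cleat up; seen from above, long arm pointing away, its short arm (near end) points left. Point: middle of long arm, 9 mm above underside; x to its free end, z up. Long arm x -55..55, y -13..13 mm; short arm x -55..-29, out to y = +52; round ends r 13; 10 mm fillet in the inner corner. Cleat on long arm: x -26..30, 10 wide, 10 high. 50 to 105 g. Any yaw.
- right_a_mid (a point): right-hand pine L bracket, 18 mm thick, flat, cleat up; seen from above, long arm pointing away, its short arm (near end) points right. Point: middle of long arm, 9 mm above underside; x to its free end, z up. Long arm x -55..55, y -13..13 mm; short arm x -55..-29, out to y = -52; round ends r 13; 10 mm fillet in the inner corner. Cleat on long arm: x -26..30, 10 wide, 10 high. 50 to 105 g. Any yaw.
- right_b_mid (a point): right-hand pine L bracket, 18 mm thick, flat, cleat up; seen from above, long arm pointing away, its short arm (near end) points right. Point: middle of long arm, 9 mm above underside; x to its free end, z up. Long arm x -55..55, y -13..13 mm; short arm x -55..-29, out to y = -52; round ends r 13; 10 mm fillet in the inner corner. Cleat on long arm: x -26..30, 10 wide, 10 high. 50 to 105 g. Any yaw.
- tray_left: fixed plywood tray for left-hand brackets: a dark flat L (85 x 55, 5 thick), a left-hand outline seen from above, is on its ledge. Origin: centre, at table level; z up. Inside 190 (x) by 156 mm (y); floor 6 thick, walls 7 thick, tops 36 mm above table. Ledge: outside the +x end, 75 wide, 17 high with pattern. Two brackets fit flat side by side, long arms along y.
- tray_right: fixed plywood tray for right-hand brackets: a dark flat L (85 x 55, 5 thick), a right-hand outline seen from above, is on its ledge. Origin: centre, at table level; z up. Inside 190 (x) by 156 mm (y); floor 6 thick, walls 7 thick, tops 36 mm above table. Ledge: outside the +x end, 75 wide, 17 high with pattern. Two brackets fit flat side by side, long arms along y.
- tee: bystander: symmetrical T-shaped pine bracket, 18 mm thick plus a 10 mm high cleat (56 x 10 mm, along the middle of the bar), neither left- nor right-hand. Origin on its underside; bar 110 mm long (x from -55 to +55) and 26 mm wide (y from -32.5 to -6.5), stem 26 mm wide (x from -13 to +13) reaching y = +45.5 mm
- sander: bystander: loose cork sanding block 90 x 50 mm (x, y), 26 mm high; origin under its centre
- glue: bystander: upright white glue bottle with an orange cap, 40 mm diameter, 130 mm high in all; origin under its centre
- tin: bystander: upright pale tin, 42 mm diameter, 75 mm high; origin under its centre
- brush: bystander: flat brush, about 200 mm long along its x and 45 mm wide, under 30 mm high, lying at the back of the table; origin under its middle
- driver: bystander: screwdriver, about 200 mm long along its x and 35 mm wide, under 35 mm high, lying at the back of the table; origin under its middle
There are look-alikes about, which are no part of the job. Leave any pink or red look-alike of the part that bears left_a_mid alone. What is shaped like the part that bears left_b_mid but pink is not meant.

How it is judged:
At the end, for the whole second after the job is handed in: Each of the four brackets is in the tray of its own hand: the middle of its long arm is inside the tray's walls and 10 to 20 mm above the table (15 mm when it lies flat on the tray floor), its cleat up within 0.12 rad of level, at rest (under 0.02 m/s) (x of left_a_mid in the frame of tray_left between -0.095 and 0.095 m and y of left_a_mid in the frame of tray_left between -0.078 and 0.078 m and z of left_a_mid in the frame of tray_left between 0.01 and 0.02 m and angle between each of left_a_mid, left_b_mid, right_a_mid, right_b_mid's own z axis and vertical below 0.12 rad and linear speed of each of left_a, left_b, right_a, right_b below 0.02 m/s and x of left_b_mid in the frame of tray_left between -0.095 and 0.095 m and y of left_b_mid in the frame of tray_left between -0.078 and 0.078 m and z of left_b_mid in the frame of tray_left between 0.01 and 0.02 m and x of right_a_mid in the frame of tray_right between -0.095 and 0.095 m and y of right_a_mid in the frame of tray_right between -0.078 and 0.078 m and z of right_a_mid in the frame of tray_right between 0.01 and 0.02 m and x of right_b_mid in the frame of tray_right between -0.095 and 0.095 m and y of right_b_mid in the frame of tray_right between -0.078 and 0.078 m and z of right_b_mid in the frame of tray_right between 0.01 and 0.02 m); the robot touches nothing.
It fails at once if the T-shaped bracket is moved more than 30 mm (distance of tee from where it was at the start of the episode above 0.03 m).
It fails at once if the sanding block, glue bottle, tin, brush or screwdriver is moved more than 30 mm (distance of any of sander, glue, tin, brush, driver from where it was at the start of the episode above 0.03 m).
It fails at once if the glue bottle or the tin is tipped over (angle between any of glue, tin's own z axis and vertical above 0.35 rad).
It fails at once if a bracket is dropped or thrown: it moves faster than 0.8 m/s while its middle is within 35 mm of the table top ((height (world z) of left_a_mid below 0.035 m and linear speed of left_a above 0.8 m/s) or (height (world z) of left_b_mid below 0.035 m and linear speed of left_b above 0.8 m/s) or (height (world z) of right_a_mid below 0.035 m and linear speed of right_a above 0.8 m/s) or (height (world z) of right_b_mid below 0.035 m and linear speed of right_b above 0.8 m/s)).
It also fails if it takes over 72 s, if anything falls off the work surface, if the arm or the gripper's body presses on something with over 40 N, if the wrist force passes 120 N, or if a joint passes its speed limit or range.

ROBOT

A 7-joint arm with a two-finger parallel gripper is mounted at the origin on the work surface. World frame = base frame: x ahead of the robot, y to its left, z up, the work surface at z = 0. Lengths are in m, angles in rad, forces in N, time in s.
With the tool pointing down it reaches from about 0.425 to 0.875 m from the base axis. Payload 4.7 kg.
Tool frame: the origin (TCP) lies at the very end of the fingers, on their centre line; the grasp point (between the pads) lies 19 mm behind it; z points along the fingers, y is the direction in which the jaws open and shut (so a half turn about z gives the same grasp; the last joint's range is limited). The gripper opens to 87 mm and grips with 3 to 60 N. Pads are 19 mm wide; open, the fingers measure 117 mm over their backs; the gripper's body (75 mm by 190 mm) begins 51 mm behind the grasp point.
Start: joints at [1.182, 0.321, -0.07, 1.45, 0.023, 1.371, -0.057], TCP at [0.255, -0.598, 0.223] pointing down, gripper open.
Joint ranges: [-2.86, 2.86], [-0.3, 2.09], [-1.38, 1.24], [0.06, 2.45], [-1.56, 4.7], [0.09, 2.05], [-2.69, 2.69]. Speed limits (rad/s): [2.57, 2.57, 3.14, 3.14, 3.14, 3.14, 3.14].

INTERFACE

Orientations are given as a rotation vector (axis times angle).
In Python, from bench import ctrl gives the robot as it stands. The module is installed in compiled form; this text tells all that it offers.
- The arm moves only by the tool move_arm, never from a script. Its arguments are lists of equal length, an entry for each row: "dp": the shift along the tool's x, y, z in units of 30 mm (1.0 is 30 mm), a list of three; "turn": the turn about the tool's z in units of 5 degrees (1.0 is 5 degrees); "jaw": the opening, from -1 (shut) to 1 (fully open). A call has 1 to 5 rows; each row is the pose to reach, as a shift and turn from the pose commanded when the call began, along the tool's axes at that moment; what a row does not reach only later rows make up. A row lasts 1/10 s, in which the tool goes at most 50 mm and 8.59 degrees, less where a joint would pass 70% of its speed; a pose out of reach is approached as far as the arm can. A call with a gripper value outside its range is refused whole. The fingers move at their own pace and stop on an object; "grip_force" is the grip in N (left out, the last holds). Time passes only in rows, so rows that repeat a pose let the fingers close. It gives the time, the measured TCP pose, the force and the opening at its end, in the units of the state.
- ctrl.get_state(): the state, without advancing time (a new reading comes with each control period).
- ctrl.get_image(name): name is "scene" or "side" or "wrist"; returns the picture (384x512x3 uint8, red, green, blue); there is no depth.
- ctrl.camera_info(name): a dict with "intrinsics" (3x3 intrinsics, pixels), "extrinsics" (4x4, takes a point from world to camera coordinates). Camera axes: x right, y up, looking along -z (the intrinsics and any distortion apply to the point x, -y, -z); pixel columns grow to the right and rows downward; lengths in m; the calibration is good to about 2 mm. A picture is of the moment at which its call begins: read the wrist's pose just before it. camera_info takes no time and is no camera call; for the wrist camera it gives the pose at the moment of the call.
- ctrl.close_job(): hands the job in, once; it reports no verdict.
Trained networks look in the newest picture that a camera, given by its name, has taken for a name from the list of things; names that differ only in an ending like _2 or _b are one class to them, and where a whole thing is asked for, a point or a joint stands for the part that bears it (a point fixed in the world has none). Each returns a list of dicts, best first, with "confidence" (0 to 1); they miss things now and then, are a little off and sometimes report something else, mostly with a low value. They report only what shows in the picture. A call takes as long as a camera call. They do not tell look-alikes from the thing itself.
- ctrl.look_for(camera, target): "rect" ([centre column, centre row, width, height] in pixels, round what is visible of it).
- ctrl.masks_of(camera, target): "region" (384x512 bool, what is visible of it) and "rect" ([centre column, centre row, width, height] in pixels, round what is visible of it).
The state is a dict: "time": time; "joint_positions": joint angles; "qd": joint speeds; "joint_torque": joint torques, N m; "position": TCP position; "tool_rot": TCP orientation; "ft_force": force on the tool from outside, world axes, zero at the start; "torque": the same for the moment, N m; "grip_width": opening from 0.0 (shut) to 1.0 (fully open).
Only numpy, scipy, OpenCV 4.12 (cv2) and the standard library are available. Lean on these libraries where they do the work, as an engineer would, in place of code of your own. Each camera call takes 0.05 s, during which the arm holds its last target. There are 200 camera calls.

## Working session

There is one attempt and no reset: what is moved stays moved. The work goes in short steps, Python scripts to look and compute and a tool call to move; the robot and the scene stay as the last step left them, time stands still between calls to the robot, and variables do not carry over. Pictures are saved under pics/ and viewed, about 8 in all and at most 12, crops included, and the job is handed in when it is done.

Besides the shell and the picture viewer there is one more tool, called after ">>>" as name([rows], argument=value, ...), one row to a line, values as JSON. move_arm: Moves the arm, as the interface text tells. Its arguments: {"type":"object","properties":{"dp":{"type":"array","items":{"type":"array","items":{"type":"number"}}},"turn":{"type":"array","items":{"type":"number"}},"jaw":{"type":"array","items":{"type":"number"}},"grip_force":{"type":"number"}},"required":["dp","turn","jaw"]}

```bash
mkdir -p pics
cat > h.py <<'E'
import numpy as np, cv2
from bench import ctrl
from scipy.spatial.transform import Rotation as R
def snap(n,f):
    im=ctrl.get_image(n); cv2.imwrite(f'pics/{f}.png',im[:,:,::-1]); return im
def ray(n,u,v,z):
    c=ctrl.camera_info(n);K=np.array(c['intrinsics']);E=np.array(c['extrinsics'])
    d=np.linalg.inv(K)@[u,v,1]; d=np.array([d[0],-d[1],-d[2]])
    Rm=E[:3,:3];o=-Rm.T@E[:3,3];d=Rm.T@d
    return o+d*(z-o[2])/d[2]
def proj(n,p,c=None):
    c=c or ctrl.camera_info(n);K=np.array(c['intrinsics']);E=np.array(c['extrinsics'])
    q=np.atleast_2d(p)@E[:3,:3].T+E[:3,3]; q=q*[1,-1,-1]; q=q@K.T
    return q[:,:2]/q[:,2:]
E
python3 - <<'E'
from h import *
s=ctrl.get_state();print(s)
a=snap('scene','a');b=snap('side','b')
cv2.imwrite('pics/a2.png',cv2.resize(a[:,:,::-1],(800,600),interpolation=cv2.INTER_CUBIC))
for n in ('scene','side','wrist'):
    c=ctrl.camera_info(n);print(n,np.round(c['intrinsics'],1).tolist(),np.round(c['extrinsics'],3).tolist(),[k for k in c])
for t in ('left_a_mid','right_a_mid','tee','tray_left','tray_right'):
    for r in ctrl.masks_of('scene',t):
        u,v=r['rect'][:2];print(t,round(r['confidence'],2),np.round(r['rect']),np.round(ray('scene',u,v,.01),3))
E
```

```text
{'time': 0.0, 'joint_positions': array([ 1.18206202,  0.32183185, -0.0700939 ,  1.4516793 ,  0.02259871,
        1.37079161, -0.05693046]), 'qd': array([ 0.00084536, -0.00066821,  0.00012978,  0.00038099,  0.00047622,
        0.00096777, -0.00119638]), 'joint_torque': array([-2.96711187e-05, -4.91296363e+01, -4.03870884e-01, -3.12527168e+01,
       -6.38241973e-02,  4.37527313e-02,  1.89922807e-04]), 'position': array([ 0.25455969, -0.59747617,  0.22145368]), 'tool_rot': array([-3.07625431e+00, -6.28141438e-01,  7.48090538e-04]), 'ft_force': array([-0.93524063, -0.24220167, -0.01892483]), 'torque': array([ 0.00659095, -0.00990509, -0.02162212]), 'grip_width': 0.9994983834666342}
scene [[428.1, 0.0, 257.5], [0.0, 428.1, 186.0], [0.0, 0.0, 1.0]] [[0.46, 0.888, -0.016, -0.235], [-0.729, 0.387, 0.565, 0.345], [0.508, -0.248, 0.825, -1.567], [0.0, 0.0, 0.0, 1.0]] ['intrinsics', 'extrinsics']
side [[388.1, 0.0, 249.9], [0.0, 388.1, 196.4], [0.0, 0.0, 1.0]] [[-0.821, -0.571, 0.019, 0.462], [0.425, -0.59, 0.687, -0.253], [-0.381, 0.572, 0.727, -0.779], [0.0, 0.0, 0.0, 1.0]] ['intrinsics', 'extrinsics']
wrist [[328.4, 0.0, 252.5], [0.0, 328.4, 193.2], [0.0, 0.0, 1.0]] [[0.393, -0.92, -0.002, -0.649], [0.884, 0.378, -0.276, 0.033], [0.255, 0.106, 0.961, -0.391], [0.0, 0.0, 0.0, 1.0]] ['intrinsics', 'extrinsics']
left_a_mid 0.87 [253. 191.  32.  25.] [ 0.499 -0.008  0.01 ]
left_a_mid 0.68 [248. 160.  21.  35.] [0.384 0.031 0.01 ]
left_a_mid 0.67 [192. 173.  36.  19.] [ 0.348 -0.148  0.01 ]
right_a_mid 0.66 [323. 203.  43.  17.] [0.635 0.157 0.01 ]
tee 0.87 [205. 204.  37.  25.] [ 0.472 -0.156  0.01 ]
tee 0.63 [322. 205.  43.  17.] [0.638 0.152 0.01 ]
tray_left 0.68 [146. 263.  94. 116.] [ 0.573 -0.376  0.01 ]
tray_right 0.76 [362. 149.  96.  83.] [0.518 0.377 0.01 ]
```

View pics/a2.png

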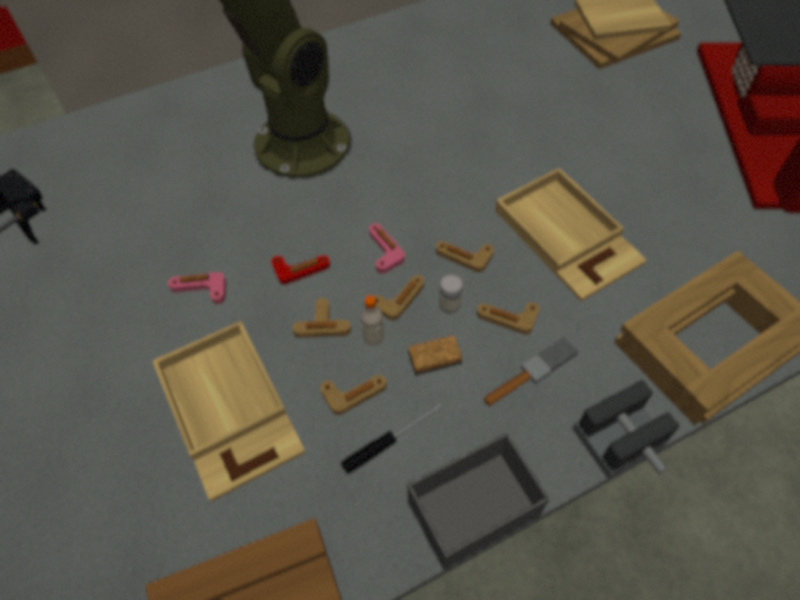

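View pics/b.png

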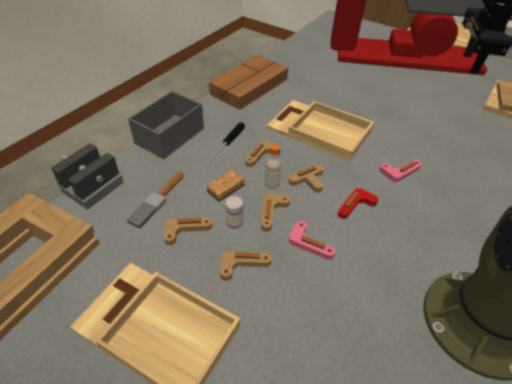

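The scene picture (800x600) shows four pine L's at (352,393), (404,297), (465,255) and (508,317). Pink and red look-alikes are at (200,284), (300,267) and (388,247), and the tee is at (322,320). The side view agrees. I'll fit poses and check hands in an enlarged crop.

```bash
cat >> h.py <<'E'
def Lpoly(s):
    # outline, s=+1 left, -1 right
    t=lambda a,b:np.linspace(a,b,9)
    c=lambda x,y,r,a,b:[(x+r*np.cos(q),y+r*np.sin(q)) for q in t(a,b)]
    pi=np.pi
    p=[(-55,-13)]+c(42,0,13,-pi/2,pi/2)+[(-19+0,13)]+c(-19,23,10,-pi/2,-pi)+c(-42,39,13,0,pi)
    return np.array(p)*[1,s]/1000
CL=np.array([(-26,-5),(30,-5),(30,5),(-26,5)])/1000
def sil(n,pose,s,zb,cinf,S=4,shape=(384,512)):
    x,y,a=pose;Rm=np.array([[np.cos(a),-np.sin(a)],[np.sin(a),np.cos(a)]])
    m=np.zeros((shape[0]*S,shape[1]*S),np.uint8)
    for P,z0,z1 in ((Lpoly(s),0,.018),(CL,.018,.028)):
        q=P@Rm.T+[x,y]
        A=proj(n,np.c_[q,np.full(len(q),zb+z0)],cinf);B=proj(n,np.c_[q,np.full(len(q),zb+z1)],cinf)
        f=lambda w:np.int32(np.round((w+.5)*S-.5))
        cv2.fillPoly(m,[f(A)],1);cv2.fillPoly(m,[f(B)],1)
        for i in range(len(q)):
            j=(i+1)%len(q);cv2.fillConvexPoly(m,cv2.convexHull(f(np.array([A[i],A[j],B[j],B[i]]))),1)
    return cv2.resize(m.astype(np.float32),(shape[1],shape[0]),interpolation=cv2.INTER_AREA)
def wood(im):
    h=cv2.cvtColor(im,cv2.COLOR_RGB2HSV).astype(int)
    return ((h[...,0]>5)&(h[...,0]<28)&(h[...,1]>70)&(h[...,2]>50)).astype(np.float32)
def fit(views,p0,s,zb=0,da=(0,),win=45):
    """views: list of (name,img mask,caminfo)"""
    from scipy.optimize import minimize
    V=[]
    for n,m,c in views:
        u,v=proj(n,[p0[0],p0[1],zb+.01],c)[0];V.append((n,m,c))
    def cost(p):
        t=0
        for n,m,c in V:
            r=sil(n,p,s,zb,c,S=2)
            t+=np.minimum(r,m).sum()/np.maximum(r,m).sum()
        return -t/len(V)
    best=None
    for d in da:
        p=np.array([p0[0],p0[1],p0[2]+d])
        sim=np.vstack([p,p+[.012,0,0],p+[0,.012,0],p+[0,0,.25]])
        r=minimize(cost,p,method='Nelder-Mead',options=dict(initial_simplex=sim,xatol=2e-4,fatol=1e-4,maxiter=90))
        if best is None or r.fun<best.fun:best=r
    return best.x,-best.fun
E
cat > m1.py <<'E'
from h import *
a=ctrl.get_image('scene');b=ctrl.get_image('side')
def comp(im,n,pt):
    w=wood(im).astype(np.uint8);k,l,st,ce=cv2.connectedComponentsWithStats(w)
    u,v=proj(n,pt)[0]
    d=[np.hypot(*(ce[i]-[u,v])) if 60<st[i,4]<1500 else 1e9 for i in range(1,k)]
    i=1+int(np.argmin(d));return (l==i).astype(np.float32),st[i],min(d)
pix={'LA':(352,393,1),'LB':(404,297,1),'RA':(465,255,-1),'RB':(508,317,-1)}
for k,(u,v,s) in pix.items():
    g=ray('scene',u*.64,v*.64,.012)
    ms,s1,d1=comp(a,'scene',g);mb,s2,d2=comp(b,'side',g)
    V=[('scene',ms,ctrl.camera_info('scene')),('side',mb,ctrl.camera_info('side'))]
    for sg in (s,-s):
        p,f=fit(V,[g[0],g[1],0],sg,0,np.arange(0,6.2,1.05))
        print(k,sg,np.round(p,4),round(f,3),s1,round(d1,1),s2,round(d2,1))
for t in ('glue','tin','sander','tee'):
    for n,z in (('scene',.0),('side',.0)):
        for r in ctrl.look_for(n,t)[:1]:
            u,v,w,h=r['rect'];print(t,n,round(r['confidence'],2),'base',np.round(ray(n,u,v+h/2,0),3),'ctr',np.round(ray(n,u,v,{'glue':.065,'tin':.037}.get(t,.012)),3))
big=cv2.resize(a[135:300,90:420,::-1],(792,396),interpolation=cv2.INTER_CUBIC)
big=cv2.resize(a[140:320,90:420,::-1],None,fx=2.4,fy=2.4,interpolation=cv2.INTER_CUBIC)
cv2.imwrite('pics/c.png',big)
E
python3 m1.py
```

```text
LA 1 [ 0.6493 -0.1604  1.6251] 0.902 [205 240  43  25 538] 0.8 [245 140  36  27 464] 1.1
LA -1 [ 0.6397 -0.1617  1.3421] 0.653 [205 240  43  25 538] 0.8 [245 140  36  27 464] 1.1
LB 1 [0.5028 0.009  2.0524] 0.874 [233 176  39  29 464] 5.8 [261 194  29  38 589] 4.4
LB -1 [0.4929 0.006  1.7136] 0.607 [233 176  39  29 464] 5.8 [261 194  29  38 589] 4.4
RA -1 [0.4661 0.1534 3.7055] 0.901 [279 154  37  20 402] 0.4 [220 251  52  30 889] 0.6
RA 1 [0.4643 0.1568 3.8867] 0.664 [279 154  37  20 402] 0.4 [220 251  52  30 889] 0.6
RB -1 [0.6345 0.1536 3.8245] 0.906 [305 193  40  21 467] 1.2 [164 217  48  28 763] 1.8
RB 1 [0.6321 0.1572 3.9808] 0.674 [305 193  40  21 467] 1.2 [164 217  48  28 763] 1.8
glue scene 0.71 base [ 0.57  -0.094  0.   ] ctr [ 0.562 -0.087  0.065]
glue side 0.8 base [ 0.532 -0.071  0.   ] ctr [ 0.543 -0.081  0.065]
tin scene 0.68 base [0.577 0.073 0.   ] ctr [0.562 0.08  0.037]
tin side 0.72 base [ 0.547  0.092 -0.   ] ctr [0.557 0.077 0.037]
sander scene 0.72 base [ 0.676 -0.011  0.   ] ctr [0.649 0.004 0.012]
sander side 0.82 base [0.615 0.034 0.   ] ctr [ 0.642 -0.002  0.012]
tee scene 0.69 base [ 0.505 -0.174  0.   ] ctr [ 0.473 -0.158  0.012]
tee side 0.61 base [ 0.462 -0.116  0.   ] ctr [ 0.483 -0.152  0.012]
```

View pics/c.png

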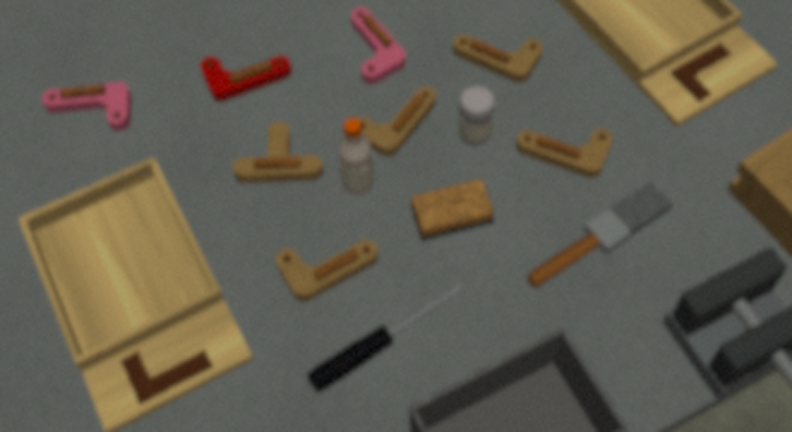

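The enlarged crop confirms the hands:
- **Left-hand:** (325,270) and (400,120).
- **Right-hand:** (497,57) and (565,152).
- **Trays:** the pattern at (165,378) is left-hand, so the left tray is near y≈-0.38. The pattern at (705,72) is right-hand.

Next come the tray poses and a move planner.

```bash
cat >> h.py <<'E'
def traysil(n,pose,c,S=2):
    x,y,a=pose;Rm=np.array([[np.cos(a),-np.sin(a)],[np.sin(a),np.cos(a)]])
    m=np.zeros((384*S,512*S),np.uint8)
    for x0,x1,h in ((-.102,.102,.036),(.09,.177,.012)):
        q=np.array([(x0,-.085),(x1,-.085),(x1,.085),(x0,.085)])@Rm.T+[x,y]
        P=np.r_[np.c_[q,np.zeros(4)],np.c_[q,np.full(4,h)]]
        cv2.fillConvexPoly(m,cv2.convexHull(np.int32(np.round((proj(n,P,c)+.5)*S-.5))),1)
    return cv2.resize(m.astype(np.float32),(512,384),interpolation=cv2.INTER_AREA)
def plan(x,y,z,yaw,s=None):
    s=s or ctrl.get_state();Rm=R.from_rotvec(s['tool_rot']).as_matrix()
    d=Rm.T@(np.array([x,y,z])-s['position'])/.03
    t=np.arctan2(Rm[1,0],Rm[0,0]);e=(yaw-t+np.pi/2)%np.pi-np.pi/2
    print('dp',np.round(d,2),'turn',round(-np.degrees(e)/5,2),'j7',round(s['joint_positions'][6],2),'t',s['time'],'pos',np.round(s['position'],4),'toolyaw',round(t,3))
def at(pose,bx,by):
    x,y,a=pose;return x+bx*np.cos(a)-by*np.sin(a),y+bx*np.sin(a)+by*np.cos(a)
E
python3 - <<'E'
from h import *
from scipy.optimize import minimize
a=ctrl.get_image('scene');b=ctrl.get_image('side')
for t,g in (('tray_left',(.54,-.37)),('tray_right',(.50,.38))):
    V=[]
    for n,im in (('scene',a),('side',b)):
        w=cv2.morphologyEx(wood(im).astype(np.uint8),cv2.MORPH_CLOSE,np.ones((7,7)));k,l,st,ce=cv2.connectedComponentsWithStats(w)
        u,v=proj(n,[*g,.006])[0].astype(int); i=l[v,u]
        V.append((n,(l==i).astype(np.float32),ctrl.camera_info(n)));print(n,st[i],i)
    cost=lambda p,VV:-np.mean([np.minimum(r,m).sum()/np.maximum(r,m).sum() for r,m in ((traysil(n,p,c),m) for n,m,c in VV)])
    for VV in (V,V[:1],V[1:]):
        best=min((minimize(cost,[*g,y0],args=(VV,),method='Nelder-Mead',options=dict(initial_simplex=[[*g,y0],[g[0]+.02,g[1],y0],[g[0],g[1]+.02,y0],[*g,y0+.2]],xatol=2e-4,fatol=1e-4)) for y0 in (-.3,0.,.3)),key=lambda r:r.fun)
        print(t,[v[0] for v in VV],np.round(best.x,4),best.fun)
LA=(.6493,-.1604,1.6251)
plan(*at(LA,-.008,0),.16,LA[2])
E
```

```text
scene [  98  206   97  115 6366] 37
side [ 267  100  107   61 3782] 36
tray_left ['scene', 'side'] [ 0.5261 -0.3768  0.0336] -0.9790599346160889
tray_left ['scene'] [ 0.5249 -0.3764  0.0309] -0.9876552820205688
tray_left ['side'] [ 0.5278 -0.3794  0.0351] -0.9832119941711426
scene [ 317  108   97   84 4186] 24
side [   70   263   170   121 12594] 55
tray_right ['scene', 'side'] [0.4838 0.3788 0.0867] -0.9776954650878906
tray_right ['scene'] [0.4822 0.3814 0.0822] -0.9813095331192017
tray_right ['side'] [0.4847 0.3782 0.0876] -0.991951584815979
dp [17.73 -8.01  2.09] turn -14.01 j7 -0.06 t 0.95 pos [ 0.2548 -0.598   0.2226] toolyaw 0.403
```

>>> move_arm([
  [17.73, -8.01, 1.5],
  [17.73, -8.01, 1.5],
  [17.73, -8.01, 1.5],
  [17.73, -8.01, 1.5],
  [17.73, -8.01, 1.5],
], turn=[-14, -14, -14, -14, -14], jaw=[0.2, 0.2, 0.2, 0.2, 0.2], grip_force=30)

```text
time: 1.45
position: [0.4246, -0.413, 0.2035]
tool_rot: [2.628, 1.72, -0.0]
ft_force: [0.6, -0.2, -0.2]
grip_width: 0.648
```

Run:
```python
from h import *
LA=(.6493,-.1604,1.6251)
plan(*at(LA,-.008,0),.16,LA[2])
```

```text
dp [10.48  3.61  1.45] turn -5.34 j7 0.26 t 1.45 pos [ 0.4246 -0.413   0.2035] toolyaw 1.159
```

>>> move_arm([
  [10.4, 3.6, 1.45],
  [10.4, 3.6, 1.45],
  [10.4, 3.6, 1.45],
  [10.4, 3.6, 1.45],
  [10.4, 3.6, 1.45],
], turn=[-5.34, -5.34, -5.34, -5.34, -5.34], jaw=[0.2, 0.2, 0.2, 0.2, 0.2])

```text
time: 1.95
position: [0.5938, -0.2322, 0.1707]
tool_rot: [2.167, 2.273, -0.0]
ft_force: [0.1, -0.8, -0.1]
grip_width: 0.6
```

Run:
```python
from h import *
LA=(.6493,-.1604,1.6251)
plan(*at(LA,-.008,0),.16,LA[2])
```

```text
dp [2.03 1.96 0.36] turn -0.07 j7 0.26 t 1.95 pos [ 0.5938 -0.2322  0.1707] toolyaw 1.619
```

>>> move_arm([
  [2, 1.9, 0.3],
  [2, 1.9, 0.3],
  [2, 1.9, 0.3],
  [2, 1.9, 0.3],
], turn=[0, 0, 0, 0], jaw=[0.2, 0.2, 0.2, 0.2])

```text
time: 2.35
position: [0.6469, -0.17, 0.1613]
tool_rot: [-2.165, -2.276, 0.001]
ft_force: [-1.0, -0.9, 0.0]
grip_width: 0.6
```

```bash
cat > wr.py <<'E'
from h import *
import sys
# refine a bracket with the wrist camera: wr.py x y yaw s name
x,y,a,s=map(float,sys.argv[1:5])
c=ctrl.camera_info('wrist');im=snap('wrist',sys.argv[5]);w=wood(im)
g=sil('wrist',(x,y,a),s,0,c)
near=cv2.dilate((g>.5).astype(np.uint8),np.ones((41,41)))
k,l,st,ce=cv2.connectedComponentsWithStats(w.astype(np.uint8))
i=max(range(1,k),key=lambda i:((l==i)*g).sum());m=(l==i).astype(np.float32)
print('comp',st[i],'model px',g.sum())
p,f=fit([('wrist',m,c)],(x,y,a),s);print('fit',np.round(p,4),round(f,3),'IoU0',(np.minimum(g,m).sum()/np.maximum(g,m).sum()).round(3))
o=im[:,:,::-1].copy();r=sil('wrist',p,s,0,c);cs,_=cv2.findContours((r>.5).astype(np.uint8),0,1);cv2.drawContours(o,cs,-1,(255,0,0),1)
cv2.imwrite(f'pics/{sys.argv[5]}_o.png',o)
plan(*at(p,-.008,0),.16,p[2]); plan(*at(p,-.008,0),.0195,p[2])
E
python3 wr.py .6493 -.1604 1.6251 1 w1
```

```text
comp [ 204  111   67  115 4131] model px 4190.8125
fit [ 0.6506 -0.1592  1.6469] 0.963 IoU0 0.909
dp [0.15 0.17 0.05] turn -0.33 j7 0.13 t 2.4 pos [ 0.6463 -0.1719  0.1615] toolyaw 1.618
dp [0.15 0.17 4.73] turn -0.33 j7 0.13 t 2.4 pos [ 0.6463 -0.1719  0.1615] toolyaw 1.618
```

View pics/w1_o.png

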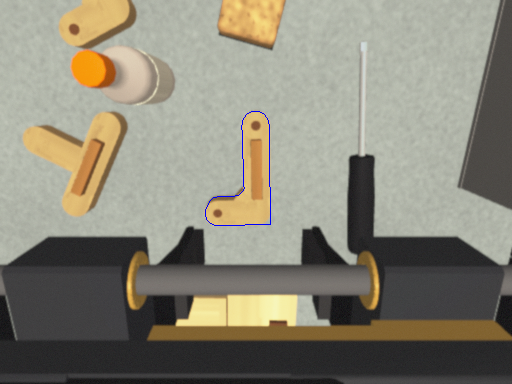

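The wrist view shows the left-hand bracket at (240,175) with the fitted outline on it; the screwdriver at (362,150) and glue (125,75) are clear. Descending to grip the cleat.

>>> move_arm([
  [0.15, 0.17, 1.5],
  [0.15, 0.17, 3],
  [0.15, 0.17, 4.3],
  [0.15, 0.17, 4.65],
  [0.15, 0.17, 4.65],
], turn=[-0.33, -0.33, -0.33, -0.33, -0.33], jaw=[0.2, 0.2, 0.2, 0.2, 0.2])

```text
time: 2.9
position: [0.6497, -0.1679, 0.0208]
tool_rot: [-2.136, -2.301, 0.004]
ft_force: [-0.7, -0.4, -0.0]
grip_width: 0.598
```

Run:
```python
from h import *
p=(.6506,-.1592,1.6469)
plan(*at(p,-.008,0),.0195,p[2]);print(ctrl.get_state()['ft_force'])
```

```text
dp [0.02 0.05 0.04] turn -0.02 j7 0.1 t 2.9 pos [ 0.6497 -0.1679  0.0208] toolyaw 1.645
[-0.6657264  -0.40019799 -0.0252081 ]
```

>>> move_arm([
  [0.02, 0.05, 0.04],
  [0.02, 0.05, 0.04],
  [0.02, 0.05, 0.04],
  [0.02, 0.05, 0.04],
  [0.02, 0.05, 0.04],
], turn=[0, 0, 0, 0, 0], jaw=[-1, -1, -1, -1, -1])

```text
time: 3.4
position: [0.6534, -0.1654, 0.0217]
tool_rot: [2.134, 2.304, 0.0]
ft_force: [0.1, 0.6, -0.5]
grip_width: 0.232
```

>>> move_arm([
  [0, 0, -0.3],
  [0, 0, -1.5],
  [0, 0, -3],
  [0, 0, -3],
  [0, 0, -3],
], turn=[0, 0, 0, 0, 0], jaw=[-1, -1, -1, -1, -1])

```text
time: 3.9
position: [0.6543, -0.1654, 0.1134]
tool_rot: [2.132, 2.303, 0.002]
ft_force: [0.0, -0.5, -1.5]
grip_width: 0.005
```

Run:
```python
from h import *
snap('side','s1')
TL=(.5261,-.3768,.0336)
# left bracket, long arm along tray +y, mids at x=-.023 / .062 ; grip at bracket x=-.008
for tx in (-.023,.062):
    X,Y=at(TL,tx,-.008);plan(X,Y,.11,TL[2]+np.pi/2)
```

```text
dp [-6.94 -5.54  0.05] turn 0.5 j7 0.13 t 3.95 pos [ 0.653  -0.1653  0.1114] toolyaw 1.648
dp [-7.06 -2.71  0.05] turn 0.5 j7 0.13 t 3.95 pos [ 0.653  -0.1653  0.1114] toolyaw 1.648
```

View pics/s1.png

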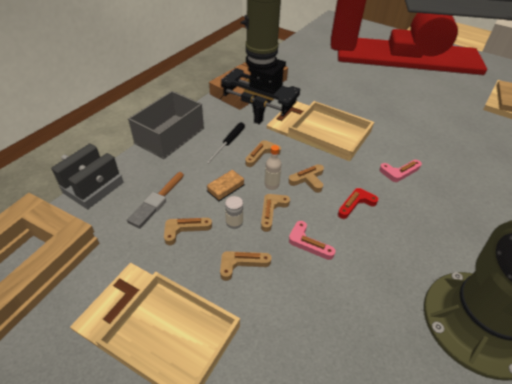

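The side view shows the gripper lifted empty and the bracket still at (262,152): I lifted before the fingers had shut. Repeating with a narrower opening and a longer close.

```bash
python3 wr.py .6506 -.1592 1.6469 1 w2
```

```text
comp [ 188  118   79  133 4615] model px 5743.9375
fit [ 0.6512 -0.1579  1.6465] 0.788 IoU0 0.77
dp [-0.02 -0.02 -1.66] turn 0.01 j7 0.13 t 4.0 pos [ 0.6524 -0.1653  0.1103] toolyaw 1.648
dp [-0.02 -0.02  3.03] turn 0.01 j7 0.13 t 4.0 pos [ 0.6524 -0.1653  0.1103] toolyaw 1.648
```

>>> move_arm([
  [0, 0, 0],
  [0, 0, 1],
  [0, 0, 2.2],
  [0, 0, 2.9],
  [0, 0, 3.02],
], turn=[0, 0, 0, 0, 0], jaw=[-0.2, -0.2, -0.2, -0.2, -0.2])

```text
time: 4.5
position: [0.6499, -0.1647, 0.0158]
tool_rot: [-2.13, -2.3, 0.006]
ft_force: [0.2, 1.1, -0.2]
grip_width: 0.353
```

>>> move_arm([
  [0, 0, 0],
  [0, 0, 0],
  [0, 0, 0],
  [0, 0, 0],
  [0, 0, 0],
], turn=[0, 0, 0, 0, 0], jaw=[-1, -1, -1, -1, -1])

```text
time: 5.0
position: [0.6536, -0.1655, 0.0216]
tool_rot: [2.134, 2.304, 0.0]
ft_force: [-1.8, 0.5, 3.7]
grip_width: 0.111
```

>>> move_arm([
  [0, 0, 0],
  [0, 0, 0],
  [0, 0, 0],
], turn=[0, 0, 0], jaw=[-1, -1, -1])

```text
time: 5.3
position: [0.6536, -0.1656, 0.0216]
tool_rot: [2.134, 2.304, 0.0]
ft_force: [-2.1, -0.3, 5.6]
grip_width: 0.107
```

>>> move_arm([
  [0, 0, -0.3],
  [0, 0, -1.5],
  [0, 0, -3],
  [0, 0, -3],
  [0, 0, -3],
], turn=[0, 0, 0, 0, 0], jaw=[-1, -1, -1, -1, -1])

```text
time: 5.8
position: [0.6541, -0.1653, 0.1122]
tool_rot: [2.132, 2.303, 0.002]
ft_force: [-0.6, 0.4, -0.8]
grip_width: 0.108
```

Run:
```python
from h import *
TL=(.5261,-.3768,.0336)
X,Y=at(TL,-.023,-.008);plan(X,Y,.11,TL[2]+np.pi/2)
```

```text
dp [-6.93 -5.57  0.06] turn 0.5 j7 0.13 t 5.8 pos [ 0.6541 -0.1653  0.1122] toolyaw 1.648
```

Bracket is held (opening 0.108 = 9.4 mm). Moving over the left tray.

>>> move_arm([
  [-6.93, -5.57, 0],
  [-6.93, -5.57, 0],
  [-6.93, -5.57, 0],
  [-6.93, -5.57, 0],
  [-6.93, -5.57, 0],
], turn=[0.5, 0.5, 0.5, 0.5, 0.5], jaw=[-1, -1, -1, -1, -1])

```text
time: 6.3
position: [0.5095, -0.3724, 0.1086]
tool_rot: [-2.182, -2.256, 0.001]
ft_force: [0.6, -1.1, -0.8]
grip_width: 0.11
```

Run:
```python
from h import *
TL=(.5261,-.3768,.0336)
X,Y=at(TL,-.023,-.008);plan(X,Y,.06,TL[2]+np.pi/2)
```

```text
dp [-0.43 -0.21  1.62] turn -0.0 j7 0.5 t 6.3 pos [ 0.5095 -0.3724  0.1086] toolyaw 1.604
```

>>> move_arm([
  [-0.43, -0.2, 0],
  [-0.43, -0.2, 0.8],
  [-0.43, -0.2, 1.6],
  [-0.43, -0.2, 2.2],
  [-0.43, -0.2, 2.5],
], turn=[0, 0, 0, 0, 0], jaw=[-1, -1, -1, -1, -1])

```text
time: 6.8
position: [0.5044, -0.383, 0.0318]
tool_rot: [-2.18, -2.254, 0.001]
ft_force: [-0.9, 0.2, -0.7]
grip_width: 0.108
```

>>> move_arm([
  [0, 0, 0.08],
  [0, 0, 0.12],
  [0, 0, 0.12],
], turn=[0, 0, 0], jaw=[-1, -1, -1])

```text
time: 7.1
position: [0.5069, -0.3849, 0.0325]
tool_rot: [2.183, 2.257, 0.0]
ft_force: [0.1, -0.6, -0.9]
grip_width: 0.107
```

>>> move_arm([
  [0, 0, 0.08],
  [0, 0, 0.12],
  [0, 0, 0.15],
], turn=[0, 0, 0], jaw=[-1, -1, -1])

```text
time: 7.4
position: [0.5065, -0.3848, 0.0276]
tool_rot: [2.184, 2.258, -0.0]
ft_force: [-0.6, 1.4, 7.7]
grip_width: 0.111
```

>>> move_arm([
  [0, 0, 0.03],
  [0, 0, 0.06],
  [0, 0, 0.06],
], turn=[0, 0, 0], jaw=[-1, -1, -1])

```text
time: 7.7
position: [0.5065, -0.3848, 0.0276]
tool_rot: [2.184, 2.258, -0.001]
ft_force: [-4.0, 2.4, 10.5]
grip_width: 0.108
```

Contact on the tray floor; releasing gently and lifting.

>>> move_arm([
  [0, 0, -0.03],
  [0, 0, -0.03],
  [0, 0, -0.03],
  [0, 0, -0.2],
  [0, 0, -1.5],
], turn=[0, 0, 0, 0, 0], jaw=[-0.45, -0.45, -0.45, -0.45, -0.45])

```text
time: 8.2
position: [0.5028, -0.3825, 0.0659]
tool_rot: [-2.177, -2.251, 0.001]
ft_force: [-0.9, 0.2, -0.2]
grip_width: 0.27
```

Run:
```python
from h import *
LB=(.5028,.009,2.0524)
plan(*at(LB,-.008,0),.2,LB[2])
```

```text
dp [12.83  0.51 -4.39] turn -5.14 j7 0.51 t 8.2 pos [ 0.5028 -0.3825  0.0659] toolyaw 1.604
```

>>> move_arm([
  [0, 0.1, -1.6],
  [1, 0.2, -3],
  [2.5, 0.3, -4.4],
  [12.8, 0.5, -4.4],
  [12.8, 0.5, -4.4],
], turn=[0, -1, -3, -5.14, -5.14], jaw=[-0.2, -0.2, -0.2, -0.2, -0.2])

```text
time: 8.7
position: [0.512, -0.218, 0.198]
tool_rot: [1.621, 2.687, 0.0]
ft_force: [0.8, 1.1, 0.4]
grip_width: 0.399
```

Run:
```python
from h import *
LB=(.5028,.009,2.0524)
plan(*at(LB,-.008,0),.2,LB[2])
```

```text
dp [ 6.57  3.26 -0.08] turn 0.04 j7 0.76 t 8.7 pos [ 0.512 -0.218  0.198] toolyaw 2.056
```

>>> move_arm([
  [6.5, 3.2, 0],
  [6.5, 3.2, 0],
  [6.5, 3.2, 0],
  [6.5, 3.2, 0],
  [6.5, 3.2, 0],
], turn=[0, 0, 0, 0, 0], jaw=[-0.2, -0.2, -0.2, -0.2, -0.2])

```text
time: 9.2
position: [0.5055, 0.0048, 0.197]
tool_rot: [1.616, 2.693, 0.002]
ft_force: [-0.3, -0.4, 0.7]
grip_width: 0.398
```

```bash
python3 wr.py .5028 .009 2.0524 1 w3
python3 - <<'E'
from h import *
for r in ctrl.look_for('wrist','tin')[:1]:print(r['rect'],r['confidence'])
for r in ctrl.look_for('wrist','glue')[:1]:print(r['rect'],r['confidence'])
E
```

```text
comp [ 206  114   61  103 3337] model px 3397.125
fit [0.5045 0.0105 2.0544] 0.962 IoU0 0.867
dp [-0.11  0.04  1.23] turn 0.08 j7 0.39 t 9.25 pos [0.5056 0.0057 0.197 ] toolyaw 2.062
dp [-0.11  0.03  5.92] turn 0.08 j7 0.39 t 9.25 pos [0.5056 0.0057 0.197 ] toolyaw 2.062
[338.9, 136.0, 59.5, 53.4] 0.6
[250.3, 283.4, 30.2, 88.5] 0.61
```

View pics/w3_o.png

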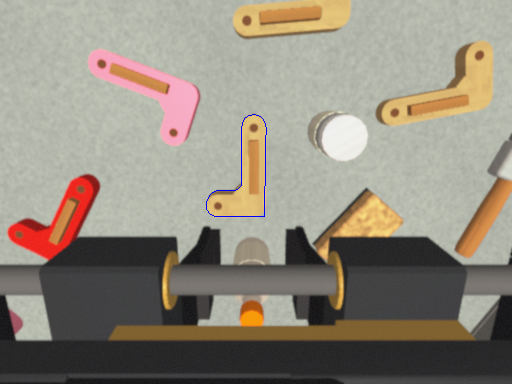

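The wrist view shows the left-hand bracket at (240,175) matching its outline, tin at (340,136) and glue behind the jaws at (252,270). With the cleat grip the body stays about 16 mm above the tin. Descending.

>>> move_arm([
  [-0.1, 0.04, 1.3],
  [-0.1, 0.04, 2.6],
  [-0.1, 0.04, 4],
  [-0.1, 0.04, 5.2],
  [-0.1, 0.04, 5.7],
], turn=[0.1, 0.1, 0.1, 0.1, 0.1], jaw=[-0.2, -0.2, -0.2, -0.2, -0.2])

```text
time: 9.85
position: [0.5058, -0.0064, 0.0217]
tool_rot: [-1.64, -2.673, 0.005]
ft_force: [-1.0, 0.2, 0.1]
grip_width: 0.404
```

>>> move_arm([
  [0, 0, 0.05],
  [0, 0, 0.05],
], turn=[0, 0], jaw=[-0.2, -0.2])

```text
time: 10.05
position: [0.5095, -0.0047, 0.0246]
tool_rot: [1.64, 2.678, 0.001]
ft_force: [0.1, -0.0, 1.2]
grip_width: 0.398
```

Run:
```python
from h import *
LB=(.5045,.0105,2.0544)
plan(*at(LB,-.008,0),.0205,LB[2])
```

```text
dp [0.26 0.09 0.14] turn -0.14 j7 0.24 t 10.05 pos [ 0.5095 -0.0047  0.0246] toolyaw 2.043
```

>>> move_arm([
  [0.26, 0.09, 0.05],
  [0.26, 0.09, 0.1],
  [0.26, 0.09, 0.1],
  [0.26, 0.09, 0.1],
  [0.26, 0.09, 0.1],
], turn=[-0.1, -0.1, -0.1, -0.1, -0.1], jaw=[-0.2, -0.4, -1, -1, -1])

```text
time: 10.55
position: [0.5075, 0.004, 0.021]
tool_rot: [1.627, 2.687, -0.0]
ft_force: [0.8, -0.2, 0.1]
grip_width: 0.118
```

>>> move_arm([
  [0, 0, 0],
  [0, 0, 0],
  [0, 0, 0],
  [0, 0, 0],
], turn=[0, 0, 0, 0], jaw=[-1, -1, -1, -1])

```text
time: 10.95
position: [0.5075, 0.004, 0.021]
tool_rot: [1.627, 2.687, -0.0]
ft_force: [-1.3, -1.3, 4.8]
grip_width: 0.107
```

>>> move_arm([
  [0, 0, -0.5],
  [0, 0, -2],
  [0, 0, -3.6],
  [0, 0, -5.2],
  [0, 0, -6],
], turn=[0, 0, 0, 0, 0], jaw=[-1, -1, -1, -1, -1])

```text
time: 11.45
position: [0.509, 0.005, 0.2058]
tool_rot: [1.623, 2.683, 0.004]
ft_force: [0.7, -0.6, -0.7]
grip_width: 0.11
```

Run:
```python
from h import *
TL=(.5261,-.3768,.0336)
X,Y=at(TL,.062,-.008);plan(X,Y,.2,TL[2]+np.pi/2)
```

```text
dp [-12.67  -3.66   0.22] turn 5.15 j7 0.38 t 11.45 pos [0.509  0.005  0.2058] toolyaw 2.053
```

>>> move_arm([
  [-12.67, -3.66, 0],
  [-12.67, -3.66, 0],
  [-12.67, -3.66, 0],
  [-12.67, -3.66, 0],
  [-12.67, -3.66, 0],
], turn=[5.15, 5.15, 5.15, 5.15, 5.15], jaw=[-1, -1, -1, -1, -1])

```text
time: 11.95
position: [0.5572, -0.2424, 0.2015]
tool_rot: [2.184, 2.257, 0.001]
ft_force: [0.0, 0.3, 0.3]
grip_width: 0.111
```

Run:
```python
from h import *
TL=(.5261,-.3768,.0336)
X,Y=at(TL,.062,-.008);plan(X,Y,.1,TL[2]+np.pi/2)
```

```text
dp [-4.71  0.88  3.39] turn -0.01 j7 0.28 t 11.95 pos [ 0.5572 -0.2424  0.2015] toolyaw 1.604
```

>>> move_arm([
  [-4.7, 0.9, 2],
  [-4.7, 0.9, 2],
  [-4.7, 0.9, 3],
  [-4.7, 0.9, 3],
  [-4.7, 0.9, 3],
], turn=[0, 0, 0, 0, 0], jaw=[-1, -1, -1, -1, -1])

```text
time: 12.45
position: [0.5856, -0.3834, 0.1068]
tool_rot: [-2.186, -2.248, 0.003]
ft_force: [-0.2, 0.7, -1.6]
grip_width: 0.108
```

Run:
```python
from h import *
ctrl.get_image('side')
TL=(.5261,-.3768,.0336)
X,Y=at(TL,.062,-.008);plan(X,Y,.0276,TL[2]+np.pi/2)
```

```text
dp [-0.06  0.04  2.72] turn -0.04 j7 0.41 t 12.5 pos [ 0.5873 -0.3811  0.1092] toolyaw 1.601
```

>>> move_arm([
  [-0.06, 0.04, 0.8],
  [-0.06, 0.04, 1.6],
  [-0.06, 0.04, 2.2],
  [-0.06, 0.04, 2.4],
  [-0.06, 0.04, 2.5],
], turn=[0, 0, 0, 0, 0], jaw=[-1, -1, -1, -1, -1])

```text
time: 13.0
position: [0.5903, -0.3818, 0.0362]
tool_rot: [2.184, 2.258, 0.001]
ft_force: [-0.0, -0.7, -0.7]
grip_width: 0.108
```

>>> move_arm([
  [0, 0, 0.1],
  [0, 0, 0.15],
  [0, 0, 0.2],
  [0, 0, 0.2],
], turn=[0, 0, 0, 0], jaw=[-1, -1, -1, -1])

```text
time: 13.4
position: [0.59, -0.3827, 0.03]
tool_rot: [2.185, 2.257, -0.0]
ft_force: [0.3, -0.4, -1.9]
grip_width: 0.108
```

>>> move_arm([
  [0, 0, 0.06],
  [0, 0, 0.12],
  [0, 0, 0.12],
], turn=[0, 0, 0], jaw=[-1, -1, -1])

```text
time: 13.7
position: [0.5901, -0.3828, 0.0271]
tool_rot: [2.185, 2.256, -0.0]
ft_force: [-1.1, 1.5, 4.3]
grip_width: 0.109
```

Seated. Release and lift.

>>> move_arm([
  [0, 0, -0.02],
  [0, 0, -0.02],
  [0, 0, -0.02],
  [0, 0, -0.2],
  [0, 0, -1.6],
], turn=[0, 0, 0, 0, 0], jaw=[-0.45, -0.45, -0.45, -0.45, -0.45])

```text
time: 14.2
position: [0.5859, -0.3807, 0.0686]
tool_rot: [-2.177, -2.249, 0.004]
ft_force: [-0.3, -0.5, -0.5]
grip_width: 0.275
```

Run:
```python
from h import *
RA=(.4661,.1534,3.7055);RB=(.6345,.1536,3.8245)
for p in (RB,RA):plan(*at(p,-.008,0),.2,p[2])
```

```text
dp [17.94  2.37 -4.29] turn 10.55 j7 0.4 t 14.2 pos [ 0.5859 -0.3807  0.0686] toolyaw 1.603
dp [18.09 -3.22 -4.24] turn 11.91 j7 0.4 t 14.2 pos [ 0.5859 -0.3807  0.0686] toolyaw 1.603
```

>>> move_arm([
  [0.5, 0.1, -1.6],
  [1.5, 0.3, -3.2],
  [2.5, 0.5, -4.4],
  [17.9, 2.4, -4.4],
  [17.9, 2.4, -4.4],
], turn=[1, 3, 5, 7, 8], jaw=[-0.2, -0.2, -0.2, -0.2, -0.2])

```text
time: 14.7
position: [0.612, -0.2095, 0.2059]
tool_rot: [2.82, 1.376, 0.005]
ft_force: [1.1, 1.4, -0.6]
grip_width: 0.401
```

Run:
```python
from h import *
RB=(.6345,.1536,3.8245)
plan(*at(RB,-.008,0),.2,RB[2])
```

```text
dp [10.26 -6.8   0.18] turn 2.58 j7 -0.48 t 14.7 pos [ 0.612  -0.2095  0.2059] toolyaw 0.908
```

>>> move_arm([
  [10.2, -6.8, 0],
  [10.2, -6.8, 0],
  [10.2, -6.8, 0],
  [10.2, -6.8, 0],
  [10.2, -6.8, 0],
], turn=[2.6, 2.6, 2.6, 2.6, 2.6], jaw=[-0.2, -0.2, -0.2, -0.2, -0.2])

```text
time: 15.2
position: [0.6277, 0.0406, 0.204]
tool_rot: [2.956, 1.061, 0.001]
ft_force: [0.1, 0.0, -0.2]
grip_width: 0.399
```

Run:
```python
from h import *
RB=(.6345,.1536,3.8245)
plan(*at(RB,-.008,0),.17,RB[2])
```

```text
dp [ 2.84 -2.76  1.13] turn 0.07 j7 -1.11 t 15.2 pos [0.6277 0.0406 0.204 ] toolyaw 0.689
```

>>> move_arm([
  [2.8, -2.7, 1],
  [2.8, -2.7, 1],
  [2.8, -2.7, 1],
  [2.8, -2.7, 1],
], turn=[0, 0, 0, 0], jaw=[-0.2, -0.2, -0.2, -0.2])

```text
time: 15.6
position: [0.6394, 0.1604, 0.1726]
tool_rot: [-2.95, -1.071, 0.002]
ft_force: [-1.0, -1.0, -0.6]
grip_width: 0.399
```

```bash
python3 wr.py .6345 .1536 3.8245 -1 w4
```

```text
comp [ 203  128   68  109 3856] model px 3904.125
fit [0.636  0.154  3.8142] 0.96 IoU0 0.919
dp [ 0.09 -0.01  0.44] turn 0.23 j7 -1.31 t 15.65 pos [0.6403 0.1569 0.1731] toolyaw 0.693
dp [ 0.1  -0.01  5.12] turn 0.23 j7 -1.31 t 15.65 pos [0.6403 0.1569 0.1731] toolyaw 0.693
```

View pics/w4_o.png

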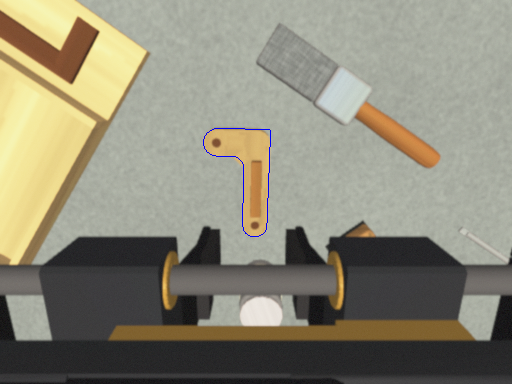

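The right-hand bracket at (240,180) matches its outline; brush and tin are clear.

>>> move_arm([
  [0.1, 0, 1.3],
  [0.1, 0, 2.6],
  [0.1, 0, 3.8],
  [0.1, 0, 4.7],
  [0.1, 0, 4.9],
], turn=[0.2, 0.2, 0.2, 0.2, 0.2], jaw=[-0.2, -0.2, -0.2, -0.2, -0.2])

```text
time: 16.15
position: [0.6416, 0.1527, 0.023]
tool_rot: [2.967, 1.03, -0.01]
ft_force: [-0.4, 1.0, -0.6]
grip_width: 0.404
```

>>> move_arm([
  [0, 0, 0.04],
  [0, 0, 0.04],
], turn=[0, 0], jaw=[-0.2, -0.2])

```text
time: 16.35
position: [0.6449, 0.1558, 0.0271]
tool_rot: [2.966, 1.033, 0.004]
ft_force: [0.1, -0.5, 0.5]
grip_width: 0.399
```

Run:
```python
from h import *
RB=(.636,.154,3.8142)
plan(*at(RB,-.008,0),.021,RB[2])
```

```text
dp [-0.   -0.14  0.2 ] turn -0.03 j7 -1.39 t 16.35 pos [0.6449 0.1558 0.0271] toolyaw 0.67
```

>>> move_arm([
  [0, -0.14, 0.1],
  [0, -0.14, 0.18],
  [0, -0.14, 0.18],
  [0, -0.14, 0.18],
  [0, -0.14, 0.18],
], turn=[0, 0, 0, 0, 0], jaw=[-0.2, -0.4, -1, -1, -1])

```text
time: 16.85
position: [0.641, 0.1597, 0.02]
tool_rot: [2.966, 1.035, 0.0]
ft_force: [0.2, -0.9, 1.4]
grip_width: 0.115
```

>>> move_arm([
  [0, 0, 0],
  [0, 0, 0],
  [0, 0, 0],
  [0, 0, 0],
], turn=[0, 0, 0, 0], jaw=[-1, -1, -1, -1])

```text
time: 17.25
position: [0.641, 0.1596, 0.02]
tool_rot: [2.966, 1.035, 0.0]
ft_force: [0.9, -0.6, 1.4]
grip_width: 0.112
```

>>> move_arm([
  [0, 0, -0.3],
  [0, 0, -1.5],
  [0, 0, -3],
  [0, 0, -3],
  [0, 0, -3],
], turn=[0, 0, 0, 0, 0], jaw=[-1, -1, -1, -1, -1])

```text
time: 17.75
position: [0.6417, 0.1602, 0.1117]
tool_rot: [2.966, 1.035, 0.005]
ft_force: [-1.0, 0.0, -1.6]
grip_width: 0.112
```

Run:
```python
from h import *
# right bracket, long arm along tray -y, grip at bracket x=-.008 -> tray y=+.008
T=(.4838,.3788,.0867)
X,Y=at(T,.062,.008);plan(X,Y,.11,T[2]+np.pi/2)
```

```text
dp [ 2.29 -8.06  0.05] turn -11.3 j7 -1.36 t 17.75 pos [0.6417 0.1602 0.1117] toolyaw 0.672
```

>>> move_arm([
  [2.3, -8, 0],
  [2.3, -8, 0],
  [2.3, -8, 0],
  [2.3, -8, 0],
  [2.3, -8, 0],
], turn=[-11.3, -11.3, -11.3, -11.3, -11.3], jaw=[-1, -1, -1, -1, -1])

```text
time: 18.25
position: [0.5437, 0.3913, 0.1081]
tool_rot: [-2.375, -2.057, 0.004]
ft_force: [1.3, 0.2, -1.0]
grip_width: 0.109
```

Run:
```python
from h import *
T=(.4838,.3788,.0867)
X,Y=at(T,.062,.008);plan(X,Y,.11,T[2]+np.pi/2)
```

```text
dp [ 0.03  0.03 -0.06] turn -2.64 j7 -1.06 t 18.25 pos [0.5437 0.3913 0.1081] toolyaw 1.428
```

>>> move_arm([
  [0, 0, 0],
  [0, 0, 0],
  [0, 0, 0.8],
  [0, 0, 1.6],
  [0, 0, 2.2],
], turn=[-2.64, -2.64, -2.64, -2.64, -2.64], jaw=[-1, -1, -1, -1, -1])

```text
time: 18.75
position: [0.5441, 0.3892, 0.0405]
tool_rot: [-2.129, -2.309, 0.007]
ft_force: [0.2, 0.2, -0.7]
grip_width: 0.109
```

>>> move_arm([
  [0, 0, 0],
  [0, 0, 0],
], turn=[0, 0], jaw=[-1, -1])

```text
time: 18.95
position: [0.5451, 0.3904, 0.0432]
tool_rot: [-2.129, -2.309, 0.002]
ft_force: [0.5, 0.6, -0.4]
grip_width: 0.108
```

Run:
```python
from h import *
T=(.4838,.3788,.0867)
X,Y=at(T,.062,.008);plan(X,Y,.026,T[2]+np.pi/2)
```

```text
dp [ 0.06 -0.    0.57] turn -0.06 j7 -0.88 t 18.95 pos [0.5451 0.3904 0.0432] toolyaw 1.652
```

>>> move_arm([
  [0.06, 0, 0.2],
  [0.06, 0, 0.4],
  [0.06, 0, 0.5],
  [0.06, 0, 0.55],
  [0.06, 0, 0.6],
], turn=[0, 0, 0, 0, 0], jaw=[-1, -1, -1, -1, -1])

```text
time: 19.45
position: [0.5455, 0.3923, 0.0259]
tool_rot: [2.13, 2.309, 0.0]
ft_force: [-3.0, -2.9, 8.2]
grip_width: 0.112
```

>>> move_arm([
  [0, 0, 0],
  [0, 0, 0],
], turn=[0, 0], jaw=[-1, -1])

```text
time: 19.65
position: [0.5455, 0.3924, 0.026]
tool_rot: [2.13, 2.31, 0.0]
ft_force: [-0.5, -0.6, 0.2]
grip_width: 0.111
```

Seated on the tray floor. Release and go to the last one.

>>> move_arm([
  [0, 0, 0],
  [0, 0, 0],
  [0, 0, 0],
  [0, 0, -0.2],
  [0, 0, -1.6],
], turn=[0, 0, 0, 0, 0], jaw=[-0.45, -0.45, -0.45, -0.45, -0.45])

```text
time: 20.15
position: [0.5426, 0.3894, 0.0692]
tool_rot: [-2.128, -2.308, 0.015]
ft_force: [0.6, -0.3, -0.5]
grip_width: 0.274
```

Run:
```python
from h import *
p=(.4661,.1534,3.7055)
plan(*at(p,-.008,0),.17,p[2])
```

```text
dp [-7.53 -2.97 -3.3 ] turn 12.47 j7 -0.87 t 20.15 pos [0.5426 0.3894 0.0692] toolyaw 1.652
```

>>> move_arm([
  [0, 0, -1.6],
  [-1, -0.3, -3],
  [-7.5, -3, -3.3],
  [-7.5, -3, -3.3],
  [-7.5, -3, -3.3],
], turn=[1, 3, 6, 8, 10], jaw=[-0.2, -0.2, -0.2, -0.2, -0.2])

```text
time: 20.65
position: [0.4925, 0.2192, 0.1703]
tool_rot: [2.787, 1.449, 0.002]
ft_force: [0.9, -0.4, -0.3]
grip_width: 0.397
```

Run:
```python
from h import *
p=(.4661,.1534,3.7055)
plan(*at(p,-.008,0),.17,p[2])
```

```text
dp [-2.06  0.64  0.01] turn 4.53 j7 -1.18 t 20.65 pos [0.4925 0.2192 0.1703] toolyaw 0.959
```

>>> move_arm([
  [-2, 0.6, 0],
  [-2, 0.6, 0],
  [-2, 0.6, 0],
  [-2, 0.6, 0],
  [-2, 0.6, 0],
], turn=[4.5, 4.5, 4.5, 4.5, 4.5], jaw=[-0.2, -0.2, -0.2, -0.2, -0.2])

```text
time: 21.15
position: [0.4738, 0.1615, 0.17]
tool_rot: [3.012, 0.891, 0.001]
ft_force: [0.1, -0.2, -0.2]
grip_width: 0.402
```

```bash
python3 wr.py .4661 .1534 3.7055 -1 w5
```

```text
comp [ 202  131   67  109 3898] model px 3937.3125
fit [0.4676 0.1544 3.7078] 0.964 IoU0 0.931
dp [-0.04  0.09  0.33] turn 0.1 j7 -1.41 t 21.2 pos [0.4737 0.1617 0.1698] toolyaw 0.575
dp [-0.04  0.1   5.01] turn 0.1 j7 -1.41 t 21.2 pos [0.4737 0.1617 0.1698] toolyaw 0.575
```

View pics/w5_o.png

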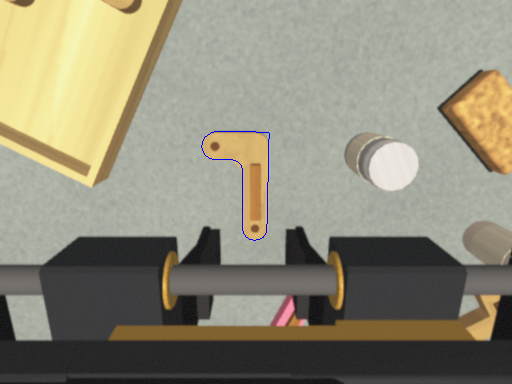

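The last right-hand bracket, at (240,180), matches its outline; tin at (388,163) is low enough to stay clear.

>>> move_arm([
  [-0.04, 0.1, 1.3],
  [-0.04, 0.1, 2.6],
  [-0.04, 0.1, 3.8],
  [-0.04, 0.1, 4.6],
  [-0.04, 0.1, 4.75],
], turn=[0.1, 0.1, 0.1, 0.1, 0.1], jaw=[-0.2, -0.2, -0.2, -0.2, -0.2])

```text
time: 21.7
position: [0.4717, 0.1579, 0.024]
tool_rot: [-3.015, -0.877, 0.01]
ft_force: [0.1, -0.3, -0.9]
grip_width: 0.4
```

>>> move_arm([
  [0, 0, 0.04],
  [0, 0, 0.04],
], turn=[0, 0], jaw=[-0.2, -0.2])

```text
time: 21.9
position: [0.4754, 0.1585, 0.027]
tool_rot: [-3.017, -0.875, -0.003]
ft_force: [-0.0, -0.5, 0.7]
grip_width: 0.397
```

Run:
```python
from h import *
p=(.4676,.1544,3.7078)
plan(*at(p,-.008,0),.021,p[2])
```

```text
dp [-0.03 -0.02  0.2 ] turn -0.02 j7 -1.53 t 21.9 pos [0.4754 0.1585 0.027 ] toolyaw 0.564
```

>>> move_arm([
  [0, 0, 0.1],
  [0, 0, 0.18],
  [0, 0, 0.18],
  [0, 0, 0.18],
  [0, 0, 0.18],
], turn=[0, 0, 0, 0, 0], jaw=[-0.2, -0.4, -1, -1, -1])

```text
time: 22.4
position: [0.4745, 0.1578, 0.0206]
tool_rot: [3.018, 0.873, 0.0]
ft_force: [-0.3, 0.9, 0.3]
grip_width: 0.123
```

>>> move_arm([
  [0, 0, 0],
  [0, 0, 0],
  [0, 0, 0],
  [0, 0, 0],
], turn=[0, 0, 0, 0], jaw=[-1, -1, -1, -1])

```text
time: 22.8
position: [0.4745, 0.1578, 0.0206]
tool_rot: [3.018, 0.873, 0.0]
ft_force: [-0.3, -0.4, 2.2]
grip_width: 0.108
```

>>> move_arm([
  [0, 0, -0.3],
  [0, 0, -1.5],
  [0, 0, -3],
  [0, 0, -3],
  [0, 0, -3],
], turn=[0, 0, 0, 0, 0], jaw=[-1, -1, -1, -1, -1])

```text
time: 23.3
position: [0.4752, 0.1578, 0.1117]
tool_rot: [3.017, 0.872, 0.004]
ft_force: [0.4, -0.8, -1.6]
grip_width: 0.107
```

Run:
```python
from h import *
T=(.4838,.3788,.0867)
X,Y=at(T,-.023,.008);plan(X,Y,.11,T[2]+np.pi/2)
```

```text
dp [ 3.62 -6.66  0.05] turn -12.54 j7 -1.46 t 23.3 pos [0.4752 0.1578 0.1117] toolyaw 0.563
```

>>> move_arm([
  [3.6, -6.6, 0],
  [3.6, -6.6, 0],
  [3.6, -6.6, 0],
  [3.6, -6.6, 0],
  [3.6, -6.6, 0],
], turn=[-12.5, -12.5, -12.5, -12.5, -12.5], jaw=[-1, -1, -1, -1, -1])

```text
time: 23.8
position: [0.4569, 0.3873, 0.109]
tool_rot: [-2.475, -1.929, 0.002]
ft_force: [-0.6, 0.4, -0.3]
grip_width: 0.111
```

Run:
```python
from h import *
T=(.4838,.3788,.0867)
X,Y=at(T,-.023,.008);plan(X,Y,.11,T[2]+np.pi/2)
```

```text
dp [-0.05  0.13 -0.03] turn -3.82 j7 -1.24 t 23.8 pos [0.4569 0.3873 0.109 ] toolyaw 1.324
```

>>> move_arm([
  [0, 0.1, 0],
  [0, 0.1, 0],
  [0, 0.1, 0.8],
  [0, 0.1, 1.6],
  [0, 0.1, 2.2],
], turn=[-3.82, -3.82, -3.82, -3.82, -3.82], jaw=[-1, -1, -1, -1, -1])

```text
time: 24.3
position: [0.4614, 0.3806, 0.0412]
tool_rot: [-2.135, -2.304, 0.007]
ft_force: [0.1, 1.2, -0.6]
grip_width: 0.105
```

>>> move_arm([
  [0, 0, 0],
  [0, 0, 0],
], turn=[0, 0], jaw=[-1, -1])

```text
time: 24.5
position: [0.4624, 0.382, 0.044]
tool_rot: [-2.135, -2.304, 0.002]
ft_force: [1.6, -0.4, -0.3]
grip_width: 0.109
```

Run:
```python
from h import *
T=(.4838,.3788,.0867)
X,Y=at(T,-.023,.008);plan(X,Y,.026,T[2]+np.pi/2)
```

```text
dp [ 0.1  -0.07  0.6 ] turn -0.12 j7 -0.97 t 24.5 pos [0.4624 0.382  0.044 ] toolyaw 1.647
```

>>> move_arm([
  [0.1, -0.07, 0.2],
  [0.1, -0.07, 0.4],
  [0.1, -0.07, 0.5],
  [0.1, -0.07, 0.55],
  [0.1, -0.07, 0.6],
], turn=[-0.1, -0.1, -0.1, -0.1, -0.1], jaw=[-1, -1, -1, -1, -1])

```text
time: 25.0
position: [0.4607, 0.3849, 0.0266]
tool_rot: [2.126, 2.313, -0.0]
ft_force: [-2.8, -3.6, 11.1]
grip_width: 0.11
```

>>> move_arm([
  [0, 0, 0],
  [0, 0, 0],
], turn=[0, 0], jaw=[-1, -1])

```text
time: 25.2
position: [0.4608, 0.385, 0.0267]
tool_rot: [2.126, 2.313, 0.001]
ft_force: [-1.1, -0.2, 1.0]
grip_width: 0.111
```

>>> move_arm([
  [0, 0, 0],
  [0, 0, 0],
  [0, 0, 0],
  [0, 0, -0.2],
  [0, 0, -1.6],
], turn=[0, 0, 0, 0, 0], jaw=[-0.45, -0.45, -0.45, -0.45, -0.45])

```text
time: 25.7
position: [0.4581, 0.382, 0.0707]
tool_rot: [-2.124, -2.312, 0.014]
ft_force: [1.4, -0.4, -0.8]
grip_width: 0.274
```

>>> move_arm([
  [0, 0, -1.6],
  [0, 0, -3.2],
  [0, 0, -4.5],
  [0, 0, -6],
  [0, 0, -6],
], turn=[0, 0, 0, 0, 0], jaw=[-0.45, -0.45, -0.45, -0.45, -0.45])

```text
time: 26.2
position: [0.4623, 0.388, 0.2618]
tool_rot: [2.124, 2.312, 0.018]
ft_force: [0.4, 0.6, 0.3]
grip_width: 0.276
```

Run:
```python
from h import *
a=ctrl.get_image('scene');b=ctrl.get_image('side');w=ctrl.get_image('wrist')
f=lambda im,k:cv2.resize(im[:,:,::-1],None,fx=k,fy=k,interpolation=cv2.INTER_CUBIC)
o=np.zeros((600,800,3),np.uint8)
o[:300,:400]=cv2.resize(f(a,1)[190:325,70:250],(400,300),interpolation=cv2.INTER_CUBIC)
o[:300,400:]=cv2.resize(f(w,1),(400,300))
o[300:,:400]=cv2.resize(f(b,1),(400,300));o[300:,400:]=cv2.resize(b[80:215,220:400,::-1],(400,300),interpolation=cv2.INTER_CUBIC)
cv2.imwrite('pics/fin.png',o);s=ctrl.get_state();print(s['position'],s['grip_width'],s['time'])
TL=(.5261,-.3768,.0336);T=(.4838,.3788,.0867)
for t in ('glue','tin','sander','tee'):
    for n in ('scene','side'):
        for r in ctrl.look_for(n,t)[:1]:
            u,v=r['rect'][:2];print(t,n,round(r['confidence'],2),np.round(ray(n,u,v,{'glue':.065,'tin':.037}.get(t,.012)),3))
```

```text
[0.46038327 0.3846961  0.25417754] 0.2776633403492035 26.35
glue scene 0.73 [ 0.55  -0.089  0.065]
glue side 0.56 [ 0.548 -0.082  0.065]
tin scene 0.88 [0.557 0.074 0.037]
tin side 0.7 [0.555 0.078 0.037]
sander scene 0.81 [ 0.651 -0.001  0.012]
sander side 0.74 [ 0.644 -0.001  0.012]
tee scene 0.95 [ 0.474 -0.158  0.012]
tee side 0.9 [ 0.489 -0.145  0.012]
```

View pics/fin.png

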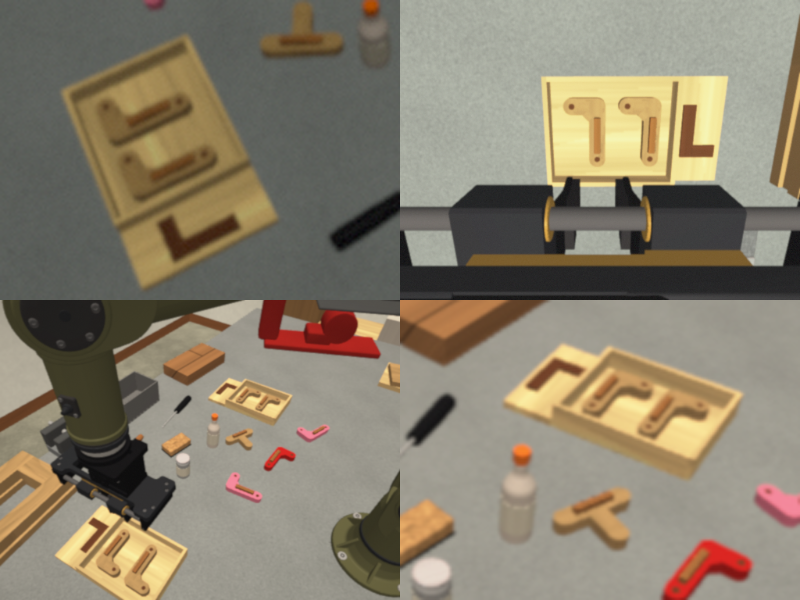

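The final composite shows two left-hand brackets flat and apart in the left tray at (140,120) and (165,155), and two right-hand ones in the right tray (wrist view, (585,130) and (640,130)). The bystanders stand where they were. Handing in.

```bash
python3 -c "
from bench import ctrl
print(ctrl.close_job())"
```

```text
the job is handed in; nothing more can be done
None
```

All four brackets are sorted, and I handed the job in at about 26 s. The hand-in reports no verdict. Each bracket was picked up by its cleat and lowered until the wrist force showed the tray floor. The fingers then opened slightly and lifted clear.

- **Last pictures:** all three cameras together show both left-hand brackets in the left-pattern tray and both right-hand ones in the right-pattern tray. They look flat, cleat up, side by side and clear of the walls. The flatness was judged by eye, not measured.
- **Bystanders:** the glue, tin, sander and tee were found again within about 15 mm of their first positions, which is the spread of the detector itself. The brush, screwdriver and pink and red look-alikes were never approached. I did not measure them again. Only the screwdriver and look-alikes show in the last pictures, and they look unmoved.
- **What went wrong:** the first grasp came up empty because I lifted before the fingers had closed. The bracket had not moved, and the second try worked.
- **What disagreed:** the TCP height read a few mm off while the arm was moving, so I set each bracket down by contact force instead.

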